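# Swing out the monitor's brace and snap its cap on

## Task

Swing the metal brace on top of the white monitor out until it clicks home at its end stop, then press the loose round cap, open side down, onto the ball stud at the brace's end until it snaps and sits flush on its seat. Keep pressing the cap down after the click: finish with the gripper on the cap, still pushing it firmly against the seat. Leave the pill jar, the espresso cup and the thermometer where they are.

Things in the scene. Friction and masses are not known exactly. Their poses are not given: they have to be found in the camera images.
- monitor: White desk monitor lying flat, 120 (its x) x 150 (its y) x 55 mm high, stuck to the oak ledge (it cannot move; the ledge's top is 20 mm above the work surface). Origin: centre of its underside; z up; its -x side faces the robot. A dark screen is flush in its top. The brace is hinged on its top.
- brace (a joint): Angle of the brace about its upright hinge, rad: 0 folded over the monitor (points along the monitor's -y), growing clockwise from above, towards the robot; end stop at 1.58 (points along the monitor's -x). Turns easily and stays where left up to 1.3; from there to 1.45 it rides over a spring detent (up to about 5 N, 70 mm from the hinge), then snaps to the stop, held as firmly.
- brace_hinge (a point): Point on the brace's hinge axis, at mid-height of its bar. The hinge stands 30 mm along +x and 55 mm along +y from the monitor's centre.
- brace_push (a point): Mid-bar point of the brace, 70 mm from the hinge, at mid-height of the bar: a good place to push. The aluminium bar is 16 mm wide, 12 mm thick, sides upright, 20 mm free height between it and the monitor's top. 30 to 50 mm from the hinge a small ridge sits under the bar; the detent's spring ball stands on the monitor.
- seat: Grey round seat, 36 mm across, 4 mm thick, at the brace's end, 115 mm from the hinge; it swings with the brace. Origin: centre of its upper face (91 mm above the monitor's underside), z up. The stud stands on it. The cap pushed on rests first on the stud's balls, about 12 mm above the seat; about 8 N pushes it on, the force drops about 6 mm above the seat, then it goes down onto the seat.
- stud_top (a point): Centre of the top of the steel stud, which stands upright on the seat, coaxial: 17 mm across, 20 mm tall, its top 6 mm tapering to 8 mm across; four spring balls stand out of its sides to a 25 mm circle, 10 mm above the seat.
- cap: Loose grey plastic cap, a cylinder 36 mm across and 26 mm tall, closed flat on top, open below (20 mm clear at its inner ridge, 4 mm above its rim; 28 mm above that, 21 mm deep). It stands on the ledge, open side down. Origin: centre of its lower rim, z up through its closed top. About 30 g. When seated its origin meets that of the seat.
- pill_jar: Bystander: closed glass pill jar, 48 mm across, 62 mm tall. Origin: centre of its underside.
- espresso_cup: Bystander: blue ceramic espresso cup, 60 mm across, 55 mm tall. Origin: centre of its underside.
- thermometer: Bystander: silver thermometer in a hard clear sleeve lying on the ledge, 130 mm long (its x), 24 mm wide, 14 mm thick (16 mm at the thermometer). Origin: centre of its underside.

How it is judged (in metres and radians):
On the way, in this order (a step that is already met when the one before it is completed fails the run):
1. the brace has swung out past its detent to the end stop (value of joint brace above 1.53 rad), for 0.2 s.
2. with the brace out, the cap has snapped down onto its seat (value of joint brace above 1.53 rad and z of cap in the frame of seat between -0.003 and 0.003 m and horizontal distance between cap and seat below 0.004 m and angle between the z axis of cap and the z axis of seat, either way round below 0.12 rad), for 0.2 s.
At the end, for the whole second after the job is handed in: The brace is at its end stop (joint above 1.53), the cap sits on the seat (rim within 3 mm of the seat's face, within 4 mm of its axis, within 0.12 rad of straight), and the gripper's fingers still press it: more than 6 N between cap and seat, and the fingers in contact with the cap (more than 2 N) (all of step 2 and contact force between cap and seat above 6 N and contact force between the fingers and cap above 2 N); the arm keeps its last pose, push and grip.
It fails at once if the pill jar is knocked over or pushed more than 30 mm (distance of pill_jar from where it was at the start of the episode above 0.03 m or angle between pill_jar's own z axis and vertical above 0.5 rad).
It fails at once if the espresso cup is knocked over or pushed more than 30 mm (distance of espresso_cup from where it was at the start of the episode above 0.03 m or angle between espresso_cup's own z axis and vertical above 0.5 rad).
It fails at once if the thermometer is pushed more than 30 mm (distance of thermometer from where it was at the start of the episode above 0.03 m).
It also fails if it takes over 64 s, if anything falls off the work surface, if the arm or the gripper's body presses on something with over 40 N, if the wrist force passes 120 N, or if a joint passes its speed limit or range.

## Robot

A 6-joint arm with a two-finger parallel gripper is mounted at the origin on the work surface. World frame = base frame: x ahead of the robot, y to its left, z up, the work surface at z = 0. Lengths are in mm, angles in degrees, forces in N, time in s.
With the tool pointing down it reaches from about 250 to 775 mm from the base axis. Payload 4 kg.
Tool frame: the origin (TCP) lies on the mounting face of the last link; the fingertips stand 173 mm ahead of it and the grasp point (between the pads) lies pinch_z ahead of it (pinch_z is the distance from the TCP to the grasp point, in mm); z points along the fingers, y is the line along which they close (so a half turn about z gives the same grasp; the last joint's range is limited). The gripper opens to 85 mm and grips with 20 to 120 N. Pads are 22 mm wide; open, the fingers measure 114 mm over their backs; the gripper's body (76 mm by 85 mm) begins 54 mm behind the grasp point. The pads swing forward as they close: fully open they stand 13 mm farther back than shut.
Start: joints at [66.687, 4.996, 78.535, -0, 96.463, -5.907], TCP at [164.534, 524.813, 404.741] pointing down, gripper open.
Joint ranges: [-177.83, 177.83], [-43.37, 116.18], [15.69, 146.23], [-61.86, 241.86], [9.47, 152.12], [-147.06, 147.06]. Speed limits (degrees/s): [159.86, 159.86, 180, 180, 180, 180].

## Interface

Orientations are given as a 3x3 rotation matrix whose columns are the frame's x, y, z axes.
In Python, from cell import * gives the robot as it stands.
- The arm moves only by the tool arm_command, never from a script. Its argument "commands" is a list of rows, each a list of 3 entries, a list of its own where there are three numbers: the shift along the tool's x, y, z in units of 40 mm (1.0 is 40 mm), then the turn about the tool's z in units of 6 degrees (1.0 is 6 degrees), then the opening, from -1 (shut) to 1 (fully open). A call has exactly 8 rows; each row shifts and turns the commanded pose from where the row before left it, along the tool's axes as they then stand; what a row does not reach is not made up. A row lasts 1/10 s, in which the tool goes at most 50 mm and 8.59 degrees, less where a joint would pass 70% of its speed; a pose out of reach is approached as far as the arm can. A call is refused whole if a number of a shift passes 1 or a number of a turn 1, either way. A call with a gripper value outside its range is refused whole. The fingers move at their own pace and stop on an object; the grip force is fixed at half the most. Time passes only in rows, so rows that do not move let the fingers close, or fill a call up. It gives the time, the measured TCP pose, the force, the opening and the grip force at its end, in the units of the state.
- state(): the state, without advancing time (a new reading comes with each control period).
- camera(name): name is "scene" or "top"; returns the picture (384x512x3 uint8, blue, green, red); there is no depth.
- calibration(name): a dict with "vfov" (degrees; the focal length in pixels is half the picture's height over the tangent of half this angle, whatever the lens; pixels are square), "cx", "cy" (the principal point, pixels), "D" ([k1, k2, p1, p2, k3] as OpenCV has them; the pictures are not rectified), "extrinsics" (4x4, takes a point from camera to world coordinates). Camera axes: x right, y up, looking along -z (the intrinsics and any distortion apply to the point x, -y, -z); pixel columns grow to the right and rows downward; lengths in mm; the calibration is good to about 2 mm. A picture is of the moment at which its call begins. calibration takes no time and is no camera call.
- finish_job(): hands the job in; it is judged then, once.
The state is a dict: "time_s": time; "joints": joint angles; "qd": joint speeds; "joint_torque": joint torques, N m; "ee_pos": TCP position; "ee_rot": TCP orientation; "contact_force": force on the tool from outside, world axes, zero at the start; "ft_torque": the same for the moment, N m; "finger_gap": finger opening in mm; "grasp_force": force on a finger pad.
Only numpy, scipy, OpenCV 4.12 (cv2) and the standard library are available. Lean on these libraries where they do the work, as an engineer would, in place of code of your own. Each camera call takes 0.05 s, during which the arm holds its last target. There are 200 camera calls.

## Working session

There is one attempt and no reset: what is moved stays moved. The work goes in short steps, Python scripts to look and compute and a tool call to move; the robot and the scene stay as the last step left them, time stands still between calls to the robot, and variables do not carry over. Pictures are saved under pics/ and viewed, at most 10 in all, crops included, and the job is handed in when it is done.

Besides the shell and the picture viewer there is one more tool, called after "Emit:" as a command line: name --argument value ..., lists and objects as JSON in quotes. arm_command: Moves the arm, as the interface text tells. Its arguments: {"type":"object","properties":{"commands":{"type":"array"}},"required":["commands"]}

```bash
mkdir -p pics; cat > h.py <<'E'
from cell import *
import numpy as np, cv2
def K(n):
    c=calibration(n); f=192/np.tan(np.radians(c["vfov"]/2))
    return np.array([[f,0,c["cx"]],[0,f,c["cy"]],[0,0,1]]),np.array(c["D"],float),np.array(c["extrinsics"],float)
def pt(n,u,v,z):
    k,D,E=K(n); a=cv2.undistortPoints(np.array([[[u,v]]],float),k,D)[0,0]
    d=E[:3,:3]@np.array([a[0],-a[1],-1]); o=E[:3,3]; return o+d*(z-o[2])/d[2]
def px(n,p):
    k,D,E=K(n); q=np.linalg.inv(E)@np.append(p,1); q=np.array([q[0],-q[1],-q[2]])
    return cv2.projectPoints(q.reshape(1,1,3),np.zeros(3),np.zeros(3),k,D)[0].ravel()
E
python3 - <<'E'
from h import *
for n in("scene","top"):
    im=camera(n); cv2.imwrite(f"pics/{n}0.png",im); cv2.imwrite(f"pics/{n}0b.png",cv2.resize(im,(800,600),interpolation=cv2.INTER_CUBIC))
    k,D,E=K(n); print(n,k[0,0],D,E.round(2).tolist())
s=state(); print(s); 
try: print(pinch_z)
except Exception as e: print(e)
E
```

```text
scene 416.4163153131555 [-0.02930667  0.          0.          0.          0.        ] [[-0.69, -0.47, 0.55, 1168.95], [0.73, -0.45, 0.51, 572.01], [0.01, 0.75, 0.66, 850.02], [0.0, 0.0, 0.0, 1.0]]
top 357.3269882092761 [0.01031535 0.         0.         0.         0.        ] [[-0.02, 1.0, -0.06, 505.72], [-1.0, -0.02, -0.0, 15.24], [-0.0, 0.06, 1.0, 850.52], [0.0, 0.0, 0.0, 1.0]]
{'time_s': 0.1, 'joints': array([ 6.66866965e+01,  5.03668642e+00,  7.86169624e+01, -6.40299179e-04,
        9.64626351e+01, -5.90572592e+00]), 'qd': array([ 0.10130994, -0.02144531, -0.17200637,  0.05660793,  0.03657374,
        0.02744644]), 'joint_torque': array([ 1.30081637e-03, -3.53017187e+01, -3.14218926e+01, -1.20915884e-04,
        8.02094612e-03,  7.62292757e-06]), 'ee_pos': array([164.49496178, 524.72121517, 403.63076395]), 'ee_rot': array([[-9.54200320e-01,  2.99167379e-01, -7.93009383e-04],
       [ 2.99168365e-01,  9.54198511e-01, -1.86822925e-03],
       [ 1.97775125e-04, -2.01990827e-03, -9.99997940e-01]]), 'contact_force': array([-0.26635271,  0.58345702,  0.66082827]), 'ft_torque': array([-0.00817813, -0.05369815,  0.06816493]), 'grasp_force': 0.0, 'finger_gap': 85.3738997767272}
154.70000000000002
```

View pics/top0b.png

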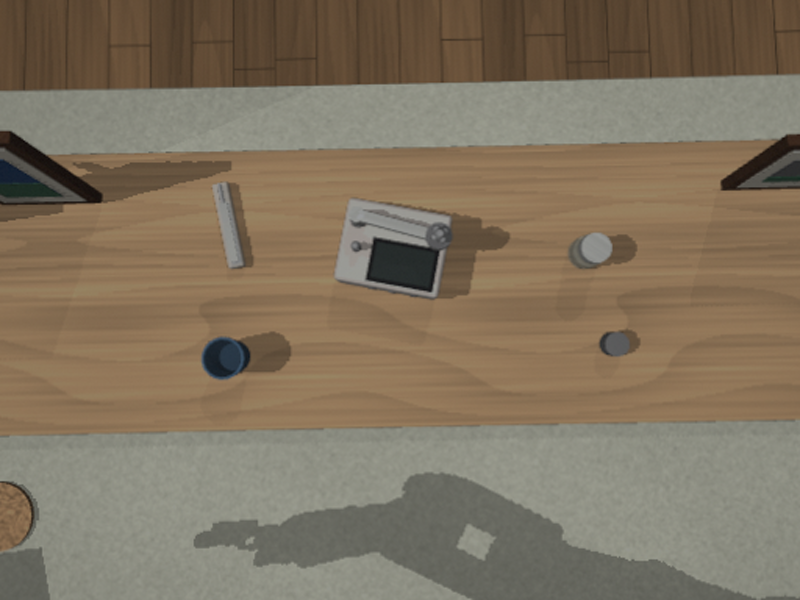

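View pics/scene0b.png

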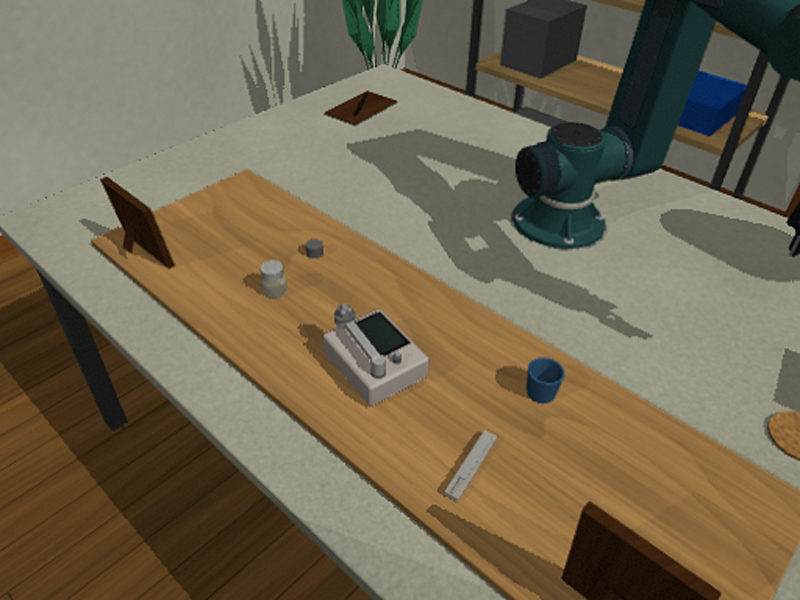

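The top view shows the monitor at about (395,248), the cap at (616,343), the jar at (592,250), the cup at (225,357) and the thermometer at (229,225). The brace is folded, with its hinge at about (358,215) and its seat at (438,235). These are pixels in the 800x600 picture. I'll enlarge crops next.

```bash
python3 - <<'E'
import cv2,numpy as np
a=cv2.imread("pics/top0.png"); s=cv2.imread("pics/scene0.png")
f=lambda im,x,y,w,h,k:cv2.resize(im[y:y+h,x:x+w],None,fx=k,fy=k,interpolation=cv2.INTER_CUBIC)
cv2.imwrite("pics/c1.png",f(a,205,120,90,75,8))
c=np.hstack([f(a,365,140,50,100,6),f(s,160,140,70,100,6)]);cv2.imwrite("pics/c2.png",c)
E
```

```text
(no output)
```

View pics/c1.png

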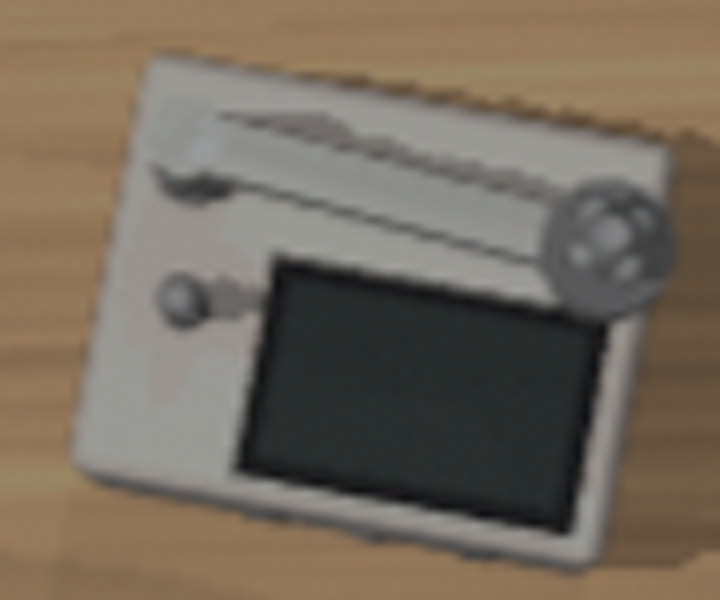

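View pics/c2.png

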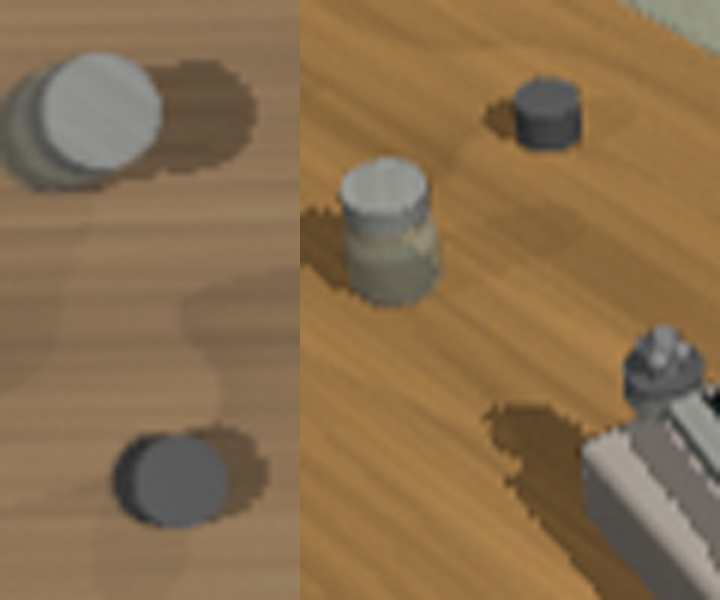

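```bash
python3 - <<'E'
from h import *
T=lambda x,y,x0,y0,k:(x0+(x+.5)/k-.5,y0+(y+.5)/k-.5)
c=[pt("top",*T(x,y,205,120,8),75)[:2] for x,y in[(148,56),(670,146),(76,472),(600,562)]]
A,B,C,D=c
print(np.round(c,1)); ctr=np.mean(c,0); print("ctr",ctr)
print([np.linalg.norm(v) for v in(A-B,C-D,A-C,B-D)])
ya=(A-B+C-D); xa=(A-C+B-D)
g=lambda v:np.degrees(np.arctan2(v[1],v[0]))
print("yaw",g(ya)-90,g(xa))
yaw=np.radians((3*(g(ya)-90)+2*g(xa))/5); R=np.array([[np.cos(yaw),-np.sin(yaw)],[np.sin(yaw),np.cos(yaw)]])
h=ctr+R@[30,55]; print("hinge",h)
st=pt("top",*T(608,248,205,120,8),111)[:2]; print("seat meas",st,"dist",np.linalg.norm(st-h),"folded pred",h+R@[0,-115])
print("stud meas",pt("top",*T(610,232,205,120,8),131)[:2])
print("scene stud",pt("scene",*T(664-300,332,160,140,6),131)[:2])
print("scene seat",pt("scene",*T(664-300,368,160,140,6),111)[:2])
print("seat out",h+R@[-115,0],"push",h+R@[0,-70], "push out", h+R@[-70,0])
print("cap top",pt("top",*T(180,480,365,140,6),46)[:2],"scene",pt("scene",*T(248,98,160,140,6),46)[:2])
print("cap base scene",pt("scene",*T(248,132,160,140,6),20)[:2])
print("jar",pt("top",*T(101,112,365,140,6),82)[:2],pt("scene",*T(84,185,160,140,6),82)[:2])
E
```

```text
[[698.2  87.3]
 [670.2 -55.5]
 [583.8 108.7]
 [556.3 -33.4]]
ctr [627.13075194  26.77180285]
[np.float64(145.5356141608449), np.float64(144.7632178295555), np.float64(116.39711250397919), np.float64(116.03512213727132)]
yaw -11.043389998755657 -10.748830365612514
hinge [667.01132638  75.08887832]
seat meas [635.99131967 -35.30819223] dist 114.67237680830294 folded pred [645.21496384 -37.82665905]
stud meas [636.55750213 -34.55077289]
scene stud [637.19813476 -34.45050743]
scene seat [638.60380215 -34.1892447 ]
seat out [554.09578901  96.88524086] push [653.74397527   6.35768166] push out [598.28012972  88.35622943]
cap top [ 485.97705518 -291.00195723] scene [ 487.49533971 -288.9740295 ]
cap base scene [ 486.17068216 -293.3038416 ]
jar [ 619.60788227 -254.90588422] [ 621.8236063  -254.54171523]
```

```bash
cat >> h.py <<'E'
H=np.array([667.,75.1]); YAW=-10.95
def tool(p,s=None):   # shift in tool units from the measured TCP to world point p (TCP)
    s=s or state(); return (np.array(s["ee_rot"]).T@(np.array(p)-s["ee_pos"])/40).round(3)
def push(th,r=70,extra=0,a=162.6):
    f=np.radians(-90+YAW)-th; d=np.array([np.cos(f),np.sin(f)]); t=np.array([d[1],-d[0]])
    dl=np.radians(a)-np.arctan2(t[1],t[0]); o=11*abs(np.cos(dl))+14.5*abs(np.sin(dl))+8
    return H+r*d+(extra-o)*t
E
python3 - <<'E'
from h import *
print(tool([*push(.08,extra=-10),403.6]))
s=state();R=s["ee_rot"][:2,:2]
p0=push(.08,extra=-10)
for th in np.arange(.1,1.7,.1):
    p=push(th); print(round(th,2),p.round(1),(R.T@(p-p0)/40).round(2)); p0=p
E
```

```text
[-1.6144e+01 -8.6920e+00  1.5000e-02]
0.1 [665.3   2.5] [ 0.29 -0.02]
0.2 [659.    2.7] [ 0.15 -0.04]
0.3 [653.    3.2] [ 0.15 -0.03]
0.4 [646.8   4.3] [ 0.16 -0.02]
0.5 [640.6   6.1] [ 0.16 -0.01]
0.6 [634.5   8.5] [0.16 0.01]
0.7 [628.4  11.5] [0.17 0.03]
0.8 [622.5  15.3] [0.17 0.05]
0.9 [616.9  19.7] [0.17 0.06]
1.0 [611.7  24.8] [0.16 0.08]
1.1 [606.9  30.6] [0.16 0.1 ]
1.2 [602.8  37.1] [0.15 0.12]
1.3 [599.3  44. ] [0.14 0.14]
1.4 [596.5  51.5] [0.12 0.16]
1.5 [594.6  59.4] [0.1  0.17]
1.6 [593.6  67.6] [0.09 0.19]
```

Emit:
arm_command --commands '[[[-0.67,-0.36,0],0,-1],[[-0.67,-0.36,0],0,-1],[[-0.67,-0.36,0],0,-1],[[-0.67,-0.36,0],0,-1],[[-0.67,-0.36,0],0,-1],[[-0.67,-0.36,0],0,-1],[[-0.67,-0.36,0],0,-1],[[-0.67,-0.36,0],0,-1]]'

```text
time_s: 0.9
ee_pos: [335.3, 349.7, 404.2]
ee_rot: [[-0.954, 0.299, -0.001], [0.299, 0.954, -0.001], [0.001, -0.001, -1.0]]
contact_force: [0.8, 0.1, -0.4]
finger_gap: 0.1
grasp_force: 0.0
```

Emit:
arm_command --commands '[[[-0.67,-0.36,0],0,-1],[[-0.67,-0.36,0],0,-1],[[-0.67,-0.36,0],0,-1],[[-0.67,-0.36,0],0,-1],[[-0.67,-0.36,0],0,-1],[[-0.67,-0.36,0],0,-1],[[-0.67,-0.36,0],0,-1],[[-0.67,-0.36,0],0,-1]]'

```text
time_s: 1.7
ee_pos: [505.5, 175.6, 404.1]
ee_rot: [[-0.954, 0.299, -0.001], [0.299, 0.954, -0.0], [0.001, -0.0, -1.0]]
contact_force: [1.1, 1.7, 0.7]
finger_gap: -0.0
grasp_force: 0.0
```

Emit:
arm_command --commands '[[[-0.7,-0.36,0],0,-1],[[-0.7,-0.36,0],0,-1],[[-0.7,-0.36,0],0,-1],[[-0.67,-0.36,0],0,-1],[[-0.67,-0.36,0],0,-1],[[-0.67,-0.36,0],0,-1],[[-0.67,-0.36,0],0,-1],[[0,0,0],0,-1]]'

```text
time_s: 2.5
ee_pos: [658.9, 20.3, 402.4]
ee_rot: [[-0.953, 0.303, -0.002], [0.303, 0.953, -0.001], [0.002, -0.002, -1.0]]
contact_force: [0.1, 0.1, 0.1]
finger_gap: 0.3
grasp_force: 0.0
```

```bash
python3 - <<'E'
from h import *
s=state(); print(s["time_s"],s["ee_pos"],s["ee_rot"].round(3).tolist(),s["finger_gap"],s["joints"].round(1))
print(tool([*push(.08,extra=-10),261]))
E
```

```text
2.5 [658.85531512  20.26984459 402.43277475] [[-0.953, 0.303, -0.002], [0.303, 0.953, -0.001], [0.002, -0.002, -1.0]] 0.25707563928561783 [ -3.1  19.2  62.   -0.1  99.  -75.5]
[-0.585 -0.347  3.535]
```

Emit:
arm_command --commands '[[[-0.3,-0.18,0],0,-1],[[-0.29,-0.17,0],0,-1],[[0,0,0.7],0,-1],[[0,0,0.7],0,-1],[[0,0,0.7],0,-1],[[0,0,0.7],0,-1],[[0,0,0.7],0,-1],[[0,0,0],0,-1]]'

```text
time_s: 3.3
ee_pos: [674.0, 3.2, 259.0]
ee_rot: [[-0.954, 0.299, -0.01], [0.299, 0.954, 0.001], [0.01, -0.002, -1.0]]
contact_force: [-0.4, 1.0, -0.2]
finger_gap: -0.1
grasp_force: 0.0
```

```bash
python3 - <<'E'
from h import *
s=state(); print(s["time_s"],s["ee_pos"],s["contact_force"])
print(tool([*push(.08,extra=-10),261]))
a=camera("top"); b=camera("scene")
f=lambda im,x,y,w,h,k:cv2.resize(im[y:y+h,x:x+w],None,fx=k,fy=k,interpolation=cv2.INTER_CUBIC)
cv2.imwrite("pics/d1.png",np.hstack([f(a,205,110,80,100,5),f(b,190,160,80,100,5)]))
E
```

```text
3.3 [673.95828756   3.16744308 258.99196967] [-0.39929223  1.03294414 -0.2432824 ]
[-0.089 -0.061 -0.051]
```

View pics/d1.png

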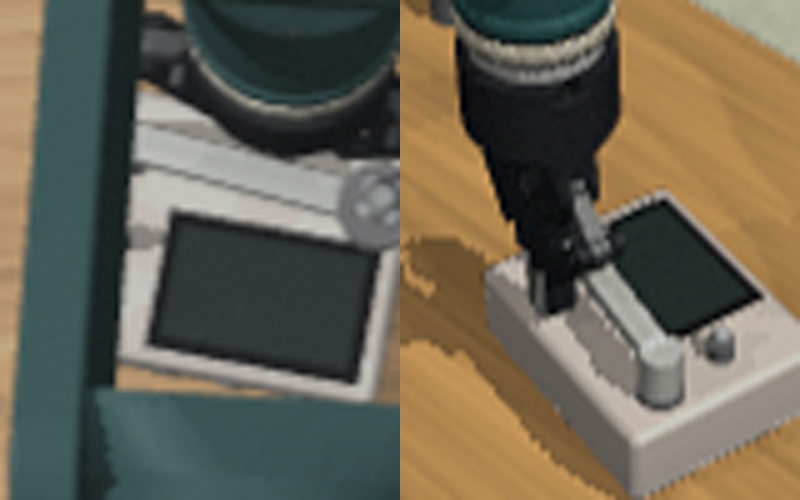

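The finger (right half, about (550,290)) stands behind the bar, next to the monitor's back edge. The hinge and ball are clear of it, so I'll push along the arc.

Emit:
arm_command --commands '[[[0.25,0,0],0,-1],[[0.15,-0.04,0],0,-1],[[0.15,-0.03,0],0,-1],[[0.16,-0.02,0],0,-1],[[0.16,-0.01,0],0,-1],[[0.16,0.01,0],0,-1],[[0.17,0.03,0],0,-1],[[0.17,0.05,0],0,-1]]'

```text
time_s: 4.2
ee_pos: [622.4, 19.1, 264.6]
ee_rot: [[-0.954, 0.299, -0.0], [0.299, 0.954, -0.0], [0.0, -0.0, -1.0]]
contact_force: [0.2, -0.1, -0.8]
finger_gap: -0.1
grasp_force: 0.4
```

```bash
python3 - <<'E'
from h import *
s=state(); print(s["time_s"],s["ee_pos"],push(.8),s["contact_force"])
for t in (1.2,1.3,1.4,1.5,1.56): print(tool([*push(t),261]))
E
```

```text
4.2 [622.44407833  19.09488096 264.62675284] [622.51430865  15.25310543] [ 0.16354545 -0.13607326 -0.79992498]
[0.604 0.281 0.091]
[0.74  0.422 0.091]
[0.861 0.58  0.091]
[0.966 0.753 0.091]
[1.02  0.864 0.091]
```

Emit:
arm_command --commands '[[[0.16,0.04,0.06],0,-1],[[0.15,0.06,0],0,-1],[[0.15,0.08,0],0,-1],[[0.14,0.1,0],0,-1],[[0.13,0.14,0],0,-1],[[0.12,0.16,0],0,-1],[[0.1,0.16,0],0,-1],[[0.03,0.06,0],0,-1]]'

```text
time_s: 5.0
ee_pos: [594.8, 62.3, 262.3]
ee_rot: [[-0.954, 0.298, -0.001], [0.298, 0.954, 0.001], [0.001, 0.001, -1.0]]
contact_force: [-0.2, -0.3, 0.5]
finger_gap: 0.2
grasp_force: 0.0
```

```bash
python3 - <<'E'
from h import *
s=state(); print(s["time_s"],s["ee_pos"],push(1.5),s["contact_force"])
for t in (1.56,): print(tool([*push(t),261]))
a=camera("top"); b=camera("scene")
f=lambda im,x,y,w,h,k:cv2.resize(im[y:y+h,x:x+w],None,fx=k,fy=k,interpolation=cv2.INTER_CUBIC)
cv2.imwrite("pics/d2.png",np.hstack([f(a,205,110,80,110,5),f(b,190,160,80,110,5)]))
E
```

```text
5.0 [594.81457562  62.32369006 262.31985057] [594.59387586  59.41461475] [-0.1730676  -0.26588582  0.48001476]
[0.037 0.04  0.033]
```

View pics/d2.png

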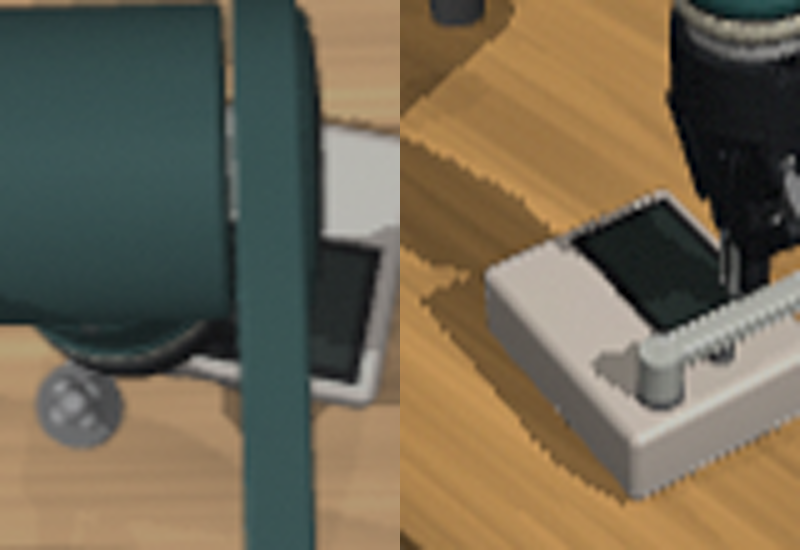

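The brace points towards the robot, with the seat at (80,405) in the left crop, clear of the arm. The contact force is about zero, so it has probably snapped. I'll measure its angle from the seat.

```bash
python3 - <<'E'
from h import *
p=pt("top",205+80.5/5-.5,110+405.5/5-.5,111)[:2]; v=p-H
print(p,np.linalg.norm(v),np.radians(-90+YAW-np.degrees(np.arctan2(v[1],v[0]))+360), "pred",H+115*np.array([np.cos(np.radians(-90+YAW)-1.58),np.sin(np.radians(-90+YAW)-1.58)]))
E
```

```text
[554.84030464  91.10526598] 113.29592138739011 1.521426501713296 pred [554.29959688  97.98272572]
```

Emit:
arm_command --commands '[[[0.02,0.06,0],0,-1],[[0.02,0.06,0],0,-1],[[0,0.04,0],0,-1],[[0,0,0],0,-1],[[0,0,0],0,-1],[[0,0,0],0,-1],[[0,0,0],0,-1],[[0,0,0],0,-1]]'

```text
time_s: 5.9
ee_pos: [595.6, 67.7, 262.3]
ee_rot: [[-0.954, 0.299, 0.0], [0.299, 0.954, 0.0], [-0.0, 0.0, -1.0]]
contact_force: [-0.7, -0.3, -0.1]
finger_gap: -0.2
grasp_force: 0.0
```

```bash
python3 - <<'E'
from h import *
s=state(); print(s["time_s"],s["ee_pos"],push(1.58),s["contact_force"])
a=camera("top")
cv2.imwrite("pics/d3.png",cv2.resize(a[170:210,200:250],None,fx=12,fy=12,interpolation=cv2.INTER_CUBIC))
E
```

```text
5.9 [595.5587789   67.68349366 262.31844542] [593.71224879  65.94203921] [-0.72406073 -0.25554997 -0.13476423]
```

View pics/d3.png

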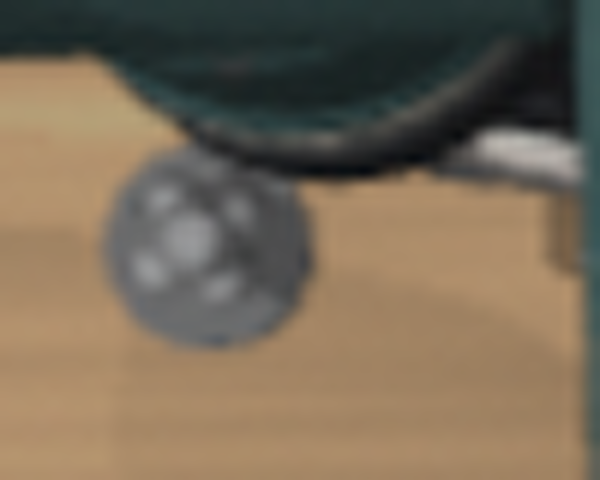

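```bash
python3 - <<'E'
from h import *
p=pt("top",200+207.5/12-.5,170+245.5/12-.5,111)[:2]; v=p-H
print(p,np.linalg.norm(v),np.radians(-90+YAW-np.degrees(np.arctan2(v[1],v[0]))+360))
print(pt("top",200+190/12-.5,170+240/12-.5,131))
E
```

```text
[556.33914899  98.98401525] 113.20896665411804 1.592252850029559
[555.95874953  99.64937942 131.        ]
```

Emit:
arm_command --commands '[[[0,0.04,0],0,-1],[[0,0.03,0],0,-1],[[0,0,0],0,-1],[[0,0,0],0,-1],[[0,0,0],0,-1],[[0,0,0],0,-1],[[0,0,0],0,-1],[[0,0,0],0,-1]]'

```text
time_s: 6.75
ee_pos: [596.2, 69.8, 262.3]
ee_rot: [[-0.954, 0.3, -0.001], [0.3, 0.954, -0.001], [0.0, -0.002, -1.0]]
contact_force: [-1.5, -4.7, 0.7]
finger_gap: -0.3
grasp_force: 2.6
```

```bash
python3 - <<'E'
from h import *
s=state(); print(s["time_s"],s["ee_pos"],s["contact_force"])
a=camera("top")
cv2.imwrite("pics/d4.png",cv2.resize(a[170:210,200:250],None,fx=12,fy=12,interpolation=cv2.INTER_CUBIC))
# circle fit on seat: shift vs d3
g=cv2.cvtColor(a,cv2.COLOR_BGR2GRAY); o=cv2.cvtColor(cv2.imread("pics/d3.png"),cv2.COLOR_BGR2GRAY)
n=cv2.cvtColor(cv2.imread("pics/d4.png"),cv2.COLOR_BGR2GRAY)
r=cv2.matchTemplate(n,o[180:350,95:300],cv2.TM_CCOEFF_NORMED); print(cv2.minMaxLoc(r))
E
```

```text
6.75 [596.23382412  69.80199331 262.29489122] [-1.4670406  -4.70599712  0.65164857]
(-0.5967967510223389, 0.9952598214149475, (204, 183), (95, 180))
```

The force is now 4.7 N with no further motion, so the brace is at its stop. Retreating.

Emit:
arm_command --commands '[[[0,-0.4,0],0,-1],[[0,-0.4,-0.1],0,-1],[[0,0,-0.7],0,-1],[[0,0,-0.8],0,-1],[[0,0,-0.8],0,0.6],[[0.5,-0.7,0],0,0.6],[[0.5,-0.8,0],0,0.6],[[0.5,-0.8,0],0,0.6]]'

```text
time_s: 7.6
ee_pos: [500.8, -31.1, 359.0]
ee_rot: [[-0.954, 0.299, 0.002], [0.299, 0.954, 0.001], [-0.002, 0.001, -1.0]]
contact_force: [0.3, -0.5, 0.5]
finger_gap: 58.7
grasp_force: 0.0
```

Emit:
arm_command --commands '[[[0.3,-0.9,0],0,0.6],[[0.3,-0.9,0],0,0.6],[[0.3,-0.9,0],0,0.6],[[0,-0.9,0],0,0.6],[[0,-0.9,0],0,0.6],[[0,-0.7,0],0,0.6],[[0,0,0],0,0.6],[[0,0,0],0,0.6]]'

```text
time_s: 8.4
ee_pos: [404.8, -218.3, 358.5]
ee_rot: [[-0.954, 0.301, 0.001], [0.301, 0.954, 0.001], [-0.001, 0.001, -1.0]]
contact_force: [0.3, 0.1, 0.8]
finger_gap: 68.0
grasp_force: 0.0
```

```bash
python3 - <<'E'
from h import *
s=state(); print(s["time_s"],s["ee_pos"],s["contact_force"],s["finger_gap"],s["joints"].round(1))
print(tool([486.7,-290,300]))
a=camera("top"); b=camera("scene")
f=lambda im,x,y,w,h,k:cv2.resize(im[y:y+h,x:x+w],None,fx=k,fy=k,interpolation=cv2.INTER_CUBIC)
print(px("scene",[556,99,120]),px("top",[556,99,120]),px("top",[486,-290,40]))
u,v=px("scene",[556,99,120]).astype(int)
cv2.imwrite("pics/e1.png",np.hstack([f(a,198,165,40,50,10),f(b,u-20,v-25,40,50,10)])); print(u-20,v-25)
E
```

```text
8.4 [ 404.80647327 -218.25348198  358.54341333] [0.2972539  0.10834479 0.82565671] 68.03650139048453 [-3.540e+01 -5.800e+00  9.450e+01  1.000e-01  9.130e+01 -1.079e+02]
[-2.491 -1.095  1.465]
[279.69066866 206.98892419] [216.28469294 189.83406678] [393.11889279 219.53706156]
259 181
```

View pics/e1.png

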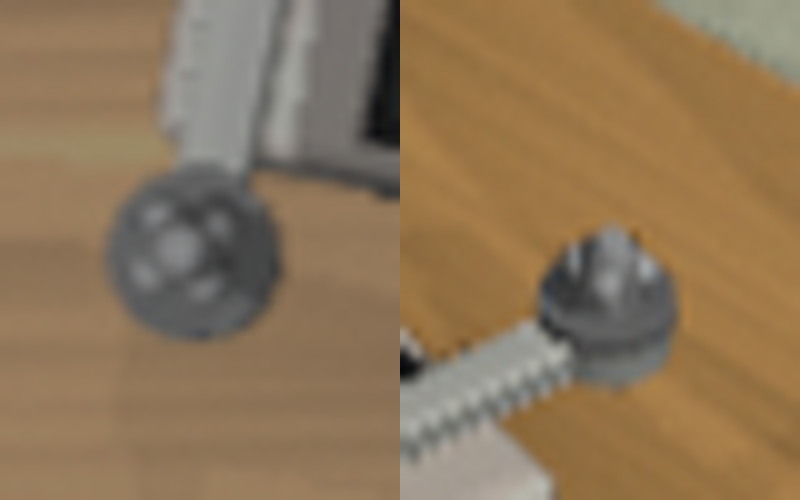

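The brace is out with the seat centre at (193,251) in the left (top) crop, and the stud top is at (180,246). In the right (scene) crop the seat is at (609,297) and the stud top at (612,228).

```bash
python3 - <<'E'
from h import *
q=lambda n,x,y,x0,y0,z:pt(n,x0+(x+.5)/10-.5,y0+(y+.5)/10-.5,z)[:2].round(1)
print("seat",q("top",193.5,251,198,165,111),q("scene",209,297,259,181,111))
print("stud",q("top",180,246,198,165,131),q("scene",212,228,259,181,131))
# cap rim ellipse by colour, from top view 0
E
```

```text
seat [557.   98.8] [558.1 100.6]
stud [556.7  99.2] [554.9  97.5]
```

Emit:
arm_command --commands '[[[-0.6,-0.27,0],0,0.6],[[-0.6,-0.27,0],0,0.6],[[-0.6,-0.27,0],0,0.6],[[-0.6,-0.27,0.2],0,0.6],[[-0.09,-0.01,0.4],0,0.6],[[0,0,0.4],0,0.6],[[0,0,0.4],0,0.6],[[0,0,0],0,0.6]]'

```text
time_s: 9.3
ee_pos: [487.4, -287.4, 299.3]
ee_rot: [[-0.955, 0.297, -0.005], [0.297, 0.955, 0.004], [0.006, 0.002, -1.0]]
contact_force: [-0.3, 0.7, -1.1]
finger_gap: 68.0
grasp_force: 0.0
```

```bash
python3 - <<'E'
from h import *
s=state(); print(s["time_s"],s["ee_pos"],s["contact_force"],s["finger_gap"])
print(tool([486.7,-290,188]))
b=camera("scene"); cv2.imwrite("pics/e2.png",cv2.resize(b[130:190,165:245],None,fx=8,fy=8,interpolation=cv2.INTER_CUBIC))
E
```

```text
9.3 [ 487.41465836 -287.44266272  299.26464384] [-0.26606062  0.67863244 -1.06248445] 67.97959885698941
[-0.017 -0.073  2.781]
```

View pics/e2.png

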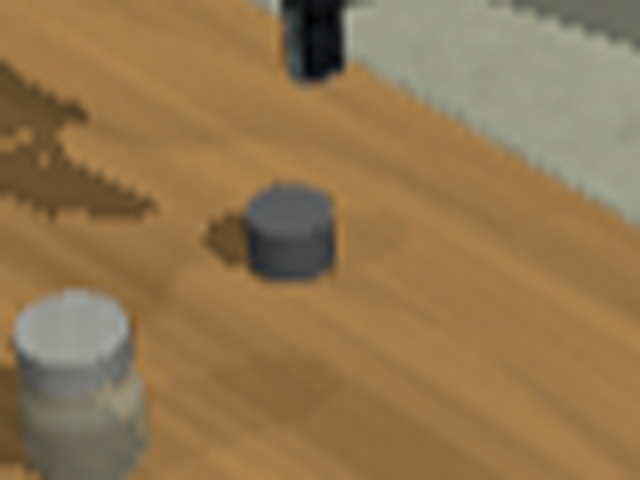

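Emit:
arm_command --commands '[[[-0.02,-0.07,0.6],0,0.6],[[0,0,0.6],0,0.6],[[0,0,0.6],0,0.6],[[0,0,0.5],0,0.6],[[0,0,0.3],0,0.6],[[0,0,0],0,0.6],[[0,0,0],0,0.6],[[0,0,0],0,0.6]]'

```text
time_s: 10.15
ee_pos: [488.1, -292.3, 200.2]
ee_rot: [[-0.954, 0.299, 0.003], [0.299, 0.954, -0.002], [-0.003, -0.001, -1.0]]
contact_force: [0.4, -0.4, -0.3]
finger_gap: 67.9
grasp_force: 0.0
```

```bash
python3 - <<'E'
from h import *
s=state(); print(s["time_s"],s["ee_pos"],s["contact_force"],s["finger_gap"],tool([486.7,-290,195]))
b=camera("scene"); cv2.imwrite("pics/e3.png",cv2.resize(b[130:190,165:245],None,fx=8,fy=8,interpolation=cv2.INTER_CUBIC))
E
```

```text
10.15 [ 488.08056138 -292.28549459  200.21455758] [ 0.42590368 -0.43032101 -0.25182441] 67.8761140643035 [0.05  0.044 0.13 ]
```

View pics/e3.png

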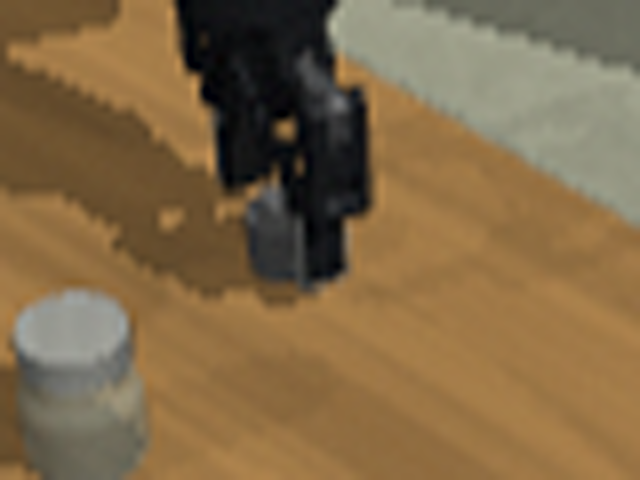

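The fingers straddle the cap, with the near finger at about (325,280) and the cap at (275,240). I've used up the picture views, so numbers only from here. I'll grasp, lift a little and check.

Emit:
arm_command --commands '[[[0.05,0.04,0.11],0,0.6],[[0,0,0],0,0.6],[[0,0,0],0,-1],[[0,0,0],0,-1],[[0,0,0],0,-1],[[0,0,0],0,-1],[[0,0,0],0,-1],[[0,0,0],0,-1]]'

```text
time_s: 11.0
ee_pos: [486.1, -290.0, 194.2]
ee_rot: [[-0.954, 0.299, 0.001], [0.299, 0.954, -0.0], [-0.001, -0.0, -1.0]]
contact_force: [-0.5, 0.2, 2.7]
finger_gap: 33.5
grasp_force: 59.6
```

Emit:
arm_command --commands '[[[0,0,-0.4],0,-1],[[0,0,-0.8],0,-1],[[0,0,-0.8],0,-1],[[0,0,-0.8],0,-1],[[0,0,-0.8],0,-1],[[0,0,-0.4],0,-1],[[0,0,0],0,-1],[[0,0,0],0,-1]]'

```text
time_s: 11.8
ee_pos: [485.8, -289.7, 353.0]
ee_rot: [[-0.954, 0.299, -0.001], [0.299, 0.954, 0.001], [0.001, 0.0, -1.0]]
contact_force: [-1.0, 0.1, -0.4]
finger_gap: 33.3
grasp_force: 59.5
```

```bash
python3 - <<'E'
from h import *
s=state(); print(s["time_s"],s["ee_pos"],s["contact_force"],s["finger_gap"],s["grasp_force"],s["joints"].round(1))
print(tool([556.7,99.2,361]))
E
```

```text
11.8 [ 485.79032216 -289.74442551  352.98065781] [-0.95246375  0.12176208 -0.4056116 ] 33.3421300899005 59.54458488151431 [ -36.6    7.9   81.2    0.    91.  -109.1]
[ 1.218  9.809 -0.195]
```

Emit:
arm_command --commands '[[[0.05,0.4,0],0,-1],[[0.1,0.7,0],0,-1],[[0.1,0.7,0],0,-1],[[0.1,0.7,0],0,-1],[[0.1,0.7,0],0,-1],[[0.1,0.7,0],0,-1],[[0.1,0.7,0],0,-1],[[0.1,0.7,0],0,-1]]'

```text
time_s: 12.6
ee_pos: [520.3, -76.3, 351.7]
ee_rot: [[-0.954, 0.299, -0.004], [0.299, 0.954, 0.002], [0.004, 0.001, -1.0]]
contact_force: [0.6, -0.4, -0.0]
finger_gap: 33.9
grasp_force: 59.6
```

Emit:
arm_command --commands '[[[0.1,0.7,0],0,-1],[[0.1,0.7,0],0,-1],[[0.1,0.7,0],0,-1],[[0.1,0.7,0],0,-1],[[0.07,0.7,0],0,-1],[[0,0.6,0],0,-1],[[0,0.4,0],0,-1],[[0,0,0],0,-1]]'

```text
time_s: 13.4
ee_pos: [556.4, 100.9, 352.3]
ee_rot: [[-0.955, 0.296, -0.003], [0.296, 0.955, 0.0], [0.003, -0.0, -1.0]]
contact_force: [-0.1, -0.4, -0.8]
finger_gap: 33.6
grasp_force: 59.7
```

```bash
python3 - <<'E'
from h import *
s=state(); print(s["time_s"],s["ee_pos"],s["contact_force"],s["finger_gap"],s["grasp_force"])
print(tool([556.7,99.2,320]))
z=s["ee_pos"][2]-174.2; p=s["ee_pos"][:2]
b=camera("scene"); c=cv2.imread("pics/scene0.png")
cv2.imwrite("pics/f1.png",b)
u,v=px("scene",[*p,z]); print("rim px",u,v)
g=cv2.cvtColor(b,cv2.COLOR_BGR2GRAY); print("cols",int(u)-16)
for r in range(int(v)-24,int(v)+24,2): print(r,g[r,int(u)-18:int(u)+20:2])
e=cv2.cvtColor(c,cv2.COLOR_BGR2GRAY); print("cap gray orig",e[150:168:2,192:212:2])
E
```

```text
13.4 [556.40480876 100.93791385 352.27890557] [-0.06950241 -0.36938635 -0.80216349] 33.64251015032884 59.65950395911932
[-0.022 -0.039  0.807]
rim px 281.4070392008241 190.2531880062591
cols 265
166 [169 164 167   1  14  14  15  11  14  20  16  14  14  12  22  50  84 113
 166]
168 [149 169 166 140 143  15  14  24  33  18  17  14  11  14  17  32  85  83
 154]
170 [126 138 163 171 129  14  15  20  20  17  23  11  11  13  18  36  49  90
  68]
172 [128 124 131 147 163   7  12  11  13  16  32  45  27  33  26  24  37  50
 109]
174 [134 133 127 124 132  44  61  17  21  13  18  15  20  31  45  15  39  45
  67]
176 [131 134 133 129 125  66  10   9  16  20  15  18  78  75  16  15  15  20
  39]
178 [130 130 133 134 134  75  10  16  87  80   9  16 178 115  14  10  20  29
  21]
180 [128 130 132 133 137  48  29  69  86 104   9  18  13  15  15  15  19  19
  16]
182 [129 127 129 131 134  82  73  89  89  67  15  15  16  14  16  19  39   9
  78]
184 [130 133 128 130 132  63  56  66  67  68  31  13  11  13  12  32  24  11
 172]
186 [126 125 134 132 131 124  42  58  69  69  72  25  13  17  22  60 136 16
[... 788 characters left out ...]
 68 123 146 146 138 137 136 141 137 136 137
 139]
208 [122 124 128 127 138 103  58  72 140 123 158 104 137 138 136 139 140 137
 139]
210 [124 124 125 128 131  84  67  72 128 104  88  95 137 134 138 139 137 143
 138]
212 [119 122 125 125 125  77  88  91  95 106  98 102 140 136 135 134 139 136
 140]
cap gray orig [[131 126 126 129 132 128 126 124 122 115]
 [128 130 128 128 118 120 131 124 126 126]
 [123 126 115  85  88  88  91 112 127 123]
 [120 103  89  89  87  89  89 106 123 121]
 [ 77  77  56  87  93  90  78  72 118 116]
 [ 77  79  40  54  60  69  68  57 119 116]
 [105  77  50  54  65  68  68  64 118 117]
 [124 127 100  59  60  66  81  99 117 120]
 [124 123 125 125 125 129 126 122 119 118]]
```

The cap is held and projects where I predicted, to within about 1 mm. Lowering it over the stud.

Emit:
arm_command --commands '[[[-0.02,-0.04,0.3],0,-1],[[0,0,0.4],0,-1],[[0,0,0.3],0,-1],[[0,0,0.1],0,-1],[[0,0,0.1],0,-1],[[0,0,0],0,-1],[[0,0,0],0,-1],[[0,0,0],0,-1]]'

```text
time_s: 14.25
ee_pos: [557.1, 97.0, 306.7]
ee_rot: [[-0.954, 0.299, 0.002], [0.299, 0.954, 0.0], [-0.001, 0.001, -1.0]]
contact_force: [-1.4, 0.2, -0.0]
finger_gap: 33.6
grasp_force: 59.7
```

```bash
python3 - <<'E'
from h import *
s=state(); print(s["time_s"],s["ee_pos"],s["contact_force"],s["ft_torque"])
print(tool([556.7,99.2,297]), px("scene",[556.7,99.2,111]))
E
```

```text
14.25 [557.14902843  97.04310408 306.7311017 ] [-1.43482672  0.24203896 -0.04954086] [0.02468102 0.02812903 0.01602478]
[0.027 0.048 0.243] [279.39104774 209.71439856]
```

Emit:
arm_command --commands '[[[0,0.02,0.05],0,-1],[[0,0,0.05],0,-1],[[0,0,0.05],0,-1],[[0,0,0.05],0,-1],[[0,0,0.05],0,-1],[[0,0,0],0,-1],[[0,0,0],0,-1],[[0,0,0],0,-1]]'

```text
time_s: 15.05
ee_pos: [557.1, 98.2, 296.9]
ee_rot: [[-0.954, 0.299, 0.001], [0.299, 0.954, 0.001], [-0.0, 0.001, -1.0]]
contact_force: [-2.3, 3.1, 5.2]
finger_gap: 33.5
grasp_force: 60.1
```

```bash
python3 - <<'E'
from h import *
s=state(); print(s["time_s"],s["ee_pos"],s["contact_force"],s["ft_torque"])
print(tool([556.7,99.2,297]))
E
```

```text
15.05 [557.11425558  98.22444587 296.88992517] [-2.34351554  3.10987153  5.20651957] [0.4489345  0.44716528 0.04188863]
[ 0.017  0.02  -0.003]
```

Emit:
arm_command --commands '[[[0.02,0.02,0],0,-1],[[0,0,0.02],0,-1],[[0,0,0.03],0,-1],[[0,0,0.03],0,-1],[[0,0,0],0,-1],[[0,0,0],0,-1],[[0,0,0],0,-1],[[0,0,0],0,-1]]'

```text
time_s: 15.85
ee_pos: [557.0, 99.1, 295.2]
ee_rot: [[-0.954, 0.299, 0.004], [0.299, 0.954, 0.001], [-0.003, 0.002, -1.0]]
contact_force: [-2.9, 2.0, 9.5]
finger_gap: 33.9
grasp_force: 60.6
```

```bash
python3 - <<'E'
from h import *
s=state(); print(s["time_s"],s["ee_pos"],s["contact_force"],s["ft_torque"])
E
```

```text
15.85 [556.9769728   99.08245066 295.17439773] [-2.91722963  1.95897829  9.50835432] [0.26404557 0.43493234 0.04854714]
```

Emit:
arm_command --commands '[[[0.03,0.01,0],0,-1],[[0,0,0.03],0,-1],[[0,0,0.03],0,-1],[[0,0,0.03],0,-1],[[0,0,0.03],0,-1],[[0,0,0.03],0,-1],[[0,0,0],0,-1],[[0,0,0],0,-1]]'

```text
time_s: 16.65
ee_pos: [555.6, 99.4, 285.7]
ee_rot: [[-0.954, 0.299, -0.001], [0.299, 0.954, -0.0], [0.001, -0.001, -1.0]]
contact_force: [2.0, 0.6, -5.2]
finger_gap: 33.7
grasp_force: 60.3
```

```bash
python3 - <<'E'
from h import *
s=state(); print(s["time_s"],s["ee_pos"],s["contact_force"],s["ft_torque"])
E
```

```text
16.65 [555.60969454  99.4293724  285.72760745] [ 2.03294621  0.55447483 -5.19589994] [ 0.12184191 -0.32985217  0.04793782]
```

It snapped: TCP z is 285.7, so the rim is near 111.5. Now I press it down firmly.

Emit:
arm_command --commands '[[[-0.02,0,0.04],0,-1],[[0,0,0.04],0,-1],[[0,0,0.04],0,-1],[[0,0,0.04],0,-1],[[0,0,0],0,-1],[[0,0,0],0,-1],[[0,0,0],0,-1],[[0,0,0],0,-1]]'

```text
time_s: 17.45
ee_pos: [556.0, 99.5, 284.9]
ee_rot: [[-0.954, 0.299, 0.002], [0.299, 0.954, 0.0], [-0.002, 0.001, -1.0]]
contact_force: [-6.9, 1.3, 14.3]
finger_gap: 33.7
grasp_force: 62.4
```

```bash
python3 - <<'E'
from h import *
s=state(); print(s["time_s"],s["ee_pos"],s["contact_force"],s["ft_torque"],s["finger_gap"])
E
```

```text
17.45 [555.9848028   99.45962445 284.85877839] [-6.92706229  1.27153164 14.28508679] [ 0.06070192  1.207472   -0.05954177] 33.67499434878175
```

Emit:
arm_command --commands '[[[0.01,0,0.02],0,-1],[[0.01,0,0.02],0,-1],[[0,0,0.02],0,-1],[[0,0,0],0,-1],[[0,0,0],0,-1],[[0,0,0],0,-1],[[0,0,0],0,-1],[[0,0,0],0,-1]]'

```text
time_s: 18.25
ee_pos: [555.5, 99.6, 284.7]
ee_rot: [[-0.954, 0.299, 0.005], [0.299, 0.954, 0.0], [-0.004, 0.001, -1.0]]
contact_force: [-10.0, -0.4, 21.2]
finger_gap: 33.8
grasp_force: 63.1
```

```bash
python3 - <<'E'
from h import *
s=state(); print(s["time_s"],s["ee_pos"],s["contact_force"],s["ft_torque"],s["finger_gap"])
a=camera("top"); b=camera("scene"); g=cv2.cvtColor(b,cv2.COLOR_BGR2GRAY)
u,v=px("scene",[557,99.3,111]).astype(int); print(u,v)
for r in range(v-20,v+16): print(r,g[r,u-14:u+14])
s=state(); print(s["ee_pos"],s["contact_force"])
E
```

```text
18.25 [555.50824617  99.57650879 284.68629595] [-10.02515036  -0.38646442  21.23318762] [-0.134499    1.48455158 -0.06844491] 33.77257619270811
279 209
189 [133 136 134 124 120  50   4  14  15  13  18  19  28  11  18  18  18  14
  13  16  15  12  10  17  23  36  77  86]
190 [134 135 135 137 138  56  11  12  15  15  23  22  30  21  14  15  16  19
  11  15  14  12  12  17  20  35  51  88]
191 [131 134 136 138 138  59  14  14  13  16  18  16  16  19  14  16  17  12
  15  11  16  14  11  15  17  32  38  75]
192 [130 133 134 137 138  70  10  12  15  14  21  13  16  21  16  20  24  19
  11  14  15  11  21  19  21  31  33  50]
193 [132 131 131 133 136 116   6  12  12  12  16  14  16  20  16  18  31  19
  18  23  23  25  26  29  26  34  33  33]
194 [132 134 133 131 134 137  51  44  40  12  30  15  15  19  16  13  32  21
  18  25  29  30  31  28  30  31  33  29]
195 [131 134 135 135 134 136  91  70  61  15  26  15  14  19  15  14  31  17
  18  18  26  30  21  36  50  22  20  36]
196 [132 132 133 134 137 137 104  72  42  13  17  13  13  14  17  15  24  15
  15  15  16  18  18  33  49  12  20  
[... 2714 characters left out ...]
8 134 129 130 132 132 129]
220 [175 184 159 165 130 128 147 122 143 126 126 125 127 127 130 123 125 139
 143 145 145 142 140 133 131 129 131 130]
221 [158 164 128 127 146 120 143 119 122 125 128 128 126 126 129 131 131 132
 137 142 143 143 144 141 136 131 129 130]
222 [128 126 145 122 139 118 120 121 122 122 124 128 128 128 126 127 128 130
 131 137 140 143 144 145 142 139 134 129]
223 [143 140 174 145 122 117 118 121 120 123 123 125 126 128 129 125 126 127
 130 132 140 142 141 144 143 144 142 137]
224 [167 162 177 167 149 124 117 118 120 123 122 124 124 127 127 129 128 126
 127 129 135 135 141 141 142 143 145 142]
[555.50181785  99.58127744 284.66712519] [-9.94236431 -0.62046209 21.88930657]
```

Emit:
arm_command --commands '[[[0.02,0,0],0,-1],[[0.02,0,0],0,-1],[[0,0,0],0,-1],[[0,0,0],0,-1],[[0,0,0],0,-1],[[0,0,0],0,-1],[[0,0,0],0,-1],[[0,0,0],0,-1]]'

```text
time_s: 19.15
ee_pos: [554.9, 99.7, 284.7]
ee_rot: [[-0.954, 0.299, 0.008], [0.299, 0.954, -0.001], [-0.008, 0.002, -1.0]]
contact_force: [-4.3, -2.0, 19.5]
finger_gap: 33.8
grasp_force: 62.8
```

```bash
python3 - <<'E'
from h import *
s=state(); print(s["time_s"],s["ee_pos"],s["contact_force"],s["ft_torque"],s["finger_gap"],s["grasp_force"])
E
```

```text
19.15 [554.86324557  99.70989719 284.68829975] [-4.30697586 -1.98145656 19.48433711] [-0.16105195  0.91448003 -0.01721852] 33.807506069021855 62.788685224950314
```

```bash
python3 -c "
from h import *
print(finish_job())"
```

```text
the job is handed in; nothing more can be done
None
```

I handed the job in at about 19 s: the brace is out at its end stop, and the cap snapped on and sits on its seat with the gripper holding it and pressing at about 19 N. The jar, cup and thermometer weren't touched. All of this comes from force, position and image readings; the hand-in gave no verdict.

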